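# Locate a hitch plate on a drilling fixture

## Robot

A 7-joint arm with a two-finger parallel gripper is mounted at the origin on the work surface. World frame = base frame: x ahead of the robot, y to its left, z up, the work surface at z = 0. Lengths are in m, angles in rad, forces in N, time in s.
With the tool pointing down it reaches from about 0.425 to 0.8 m from the base axis. Payload 8.3 kg.
Tool frame: the origin (TCP) lies on the centre line of the jaws, within the pads' length; the fingertips stand 19 mm ahead of it and the grasp point (between the pads) is the TCP; z points along the fingers, y is the direction in which the jaws open and shut (so a half turn about z gives the same grasp; the last joint's range is limited). The gripper opens to 85 mm and grips with 20 to 120 N. Pads are 22 mm wide; open, the fingers measure 114 mm over their backs; the gripper's body (76 mm by 85 mm) begins 54 mm behind the grasp point. The pads swing forward as they close: fully open they stand 13 mm farther back than shut.
Start: joints at [1.081, 0.383, 0.016, 1.37, -0.006, 1.388, -0.046], TCP at [0.259, -0.569, 0.25] pointing down, gripper open.
Joint ranges: [-2.95, 2.95], [-0.25, 2.06], [-1.52, 1.56], [0.18, 2.33], [-1.44, 4.58], [0.02, 2.06], [-3.01, 3.01]. Speed limits (rad/s): [2.39, 2.39, 3.01, 3.01, 3.14, 3.14, 3.14].

## Interface

Orientations are given as a unit quaternion [x, y, z, w].
In Python, from station import ctrl gives the robot as it stands. Calls block until the motion is done:
- ctrl.move_to(position, orientation): joint-space move of the TCP to a pose.
- ctrl.line_to(position, orientation=None, rate=0.15): straight line of the TCP; orientation=None keeps the orientation; rate is the mean speed in m/s.
- ctrl.set_joints(angles): joint-space move.
- ctrl.gripper_to(opening, f_grip=None): finger opening in m; f_grip is the grip in N (None keeps the last); returns when the fingers have stopped.
- ctrl.dwell(seconds).
- ctrl.solve_ik(position, orientation): joint angles nearest the present ones, or None.
- ctrl.sense(): the state.
- ctrl.camera(name): name is "side" or "top"; returns (picture, depth): 420x560x3 uint8, red, green, blue; 420x560 float32, m along the optical axis (not along the pixel's ray), 0 where there is no reading.
- ctrl.camera_model(name): a dict with "camera_matrix" (3x3 intrinsics, pixels), "distortion" ([k1, k2, p1, p2, k3] as OpenCV has them; the pictures are not rectified), "rvec" (rotation vector, rad) and "tvec" (3), from world to camera coordinates, as OpenCV has them. Camera axes: x right, y down, z forward; pixel columns grow to the right and rows downward; lengths in m; the calibration is good to about 2 mm. A picture is of the moment at which its call begins. camera_model takes no time and is no camera call.
A pose or a line that the arm cannot do raises ctrl.IKError and nothing moves.
- ctrl.hand_in(): hands the job in, once; it reports no verdict.
The state is a dict: "time": time; "qpos": joint angles; "qd": joint speeds; "tau": joint torques, N m; "eef_pos": TCP position; "eef_rot": TCP orientation; "ft_force": force on the tool from outside, world axes, zero at the start; "ft_torque": the same for the moment, N m; "grip_width": finger opening in m.
Only numpy, scipy, OpenCV 4.12 (cv2) and the standard library are available. Lean on these libraries where they do the work, as an engineer would, in place of code of your own. Each camera call takes 0.05 s, during which the arm holds its last target. There are 200 camera calls.

## Task

The dark steel four-hole plate lying on the drilling fixture has to be located for reaming: push it along the fixture's base, without lifting it off, until one long edge is against both dowel pins and its short edge is against the end stop, all three touching. Then swing the hold-down arm round over the plate as far as it goes and let go, with the plate still fully home. Leave the other things on and around the fixture where they are.

Things in the scene. Friction and masses are not known exactly. Their poses are not given: they have to be found in the camera images.
- fixture: Fixed flat aluminium base, 215 x 225 x 12 mm; its place and yaw (up to 23 degrees) change. Origin at bench level, exactly under where the centre of the fully home plate lies; in its own frame (z up) it spans x -125 to 90, y -125 to 100 mm, top at z 12 mm. The dowels are on its +y side, the end stop on its +x side.
- dowel_a (a point): Centre of the top of one upright steel dowel pin, 10 mm diameter, rising 16 mm above the base; at (-30, 43, 28) mm in the fixture's frame. The plate's long edge touches both dowels at y = 38 mm.
- dowel_b (a point): Centre of the top of the other, like dowel pin, at (30, 43, 28) mm in the fixture's frame.
- end_stop (a point): Centre of the top of the end stop, an upright 12 mm diameter steel pin rising 16 mm above the base at (56, 0, 28) mm in the fixture's frame, backed by a 22 x 36 mm steel block of the same height. The plate's short edge touches it at x = 50 mm.
- plate: Loose dark steel plate, 100 (its x) x 76 (its y) x 10 mm, 0.5 to 0.75 kg, an 11 mm hole near each corner, flat on the fixture's base. Origin: centre of its underside; fully home it is at (0, 0, 12) mm in the fixture's frame, x axis along the fixture's x. It starts 30 to 55 mm from home towards the fixture's -y and 18 to 38 mm towards -x, turned up to 17 degrees.
- clamp_post (a point): Top of the 22 mm post that the hold-down arm turns on, at (0, 72, 32) mm in the fixture's frame. The arm is a flat steel bar 18 mm wide, 32 to 42 mm above the bench, that passes above the dowels; a rubber foot under its end clears the plate's top by 4 mm. A 24 mm hub tops the post, up to 47 mm above the bench.
- clamp (a joint): Angle of the hold-down arm, rad: 0 fully open, 2.09 closed against its stop, over the plate's middle; grows anticlockwise from above. Starts at 0 to 0.7. In the fixture's frame the arm points from the post at 150 degrees + this angle from +x: at 0 to -x and some +y, at 2.09 along -y. A stiff hinge (1 to 2 N at the knob) keeps it where left.
- clamp_knob (a point): Centre of the top of the upright black knob on the end of the hold-down arm: a cylinder 18 mm in diameter from 42 mm (top of the bar) to 78 mm above the bench, 70 mm from the axis of the post. Push it sideways to swing the arm.
- nut: Bystander: loose hexagonal brass nut, 29 mm across, 12 mm high, lying on the base of the fixture in the corner at its +x, -y. Origin: centre of underside.
- hitch_ball: Bystander: loose steel tow ball, 50 mm diameter, 67 mm tall, standing beyond the fixture's +x edge. Origin: centre of underside.
- hitch_pin: Bystander: loose bent round steel hitch pin, 16 mm thick, 125 mm long, lying beside the fixture's +y edge. Origin: under the middle of its straight part.
- wrench: Bystander: loose spanner, 170 mm long, lying beside the fixture's -y edge. Origin: underside, mid-length.
- grease_jar: Bystander: loose grey jar, 60 mm diameter, 65 mm tall, off the fixture's +x, -y corner. Origin: centre of underside.
- strap: Bystander: loose narrow steel strap with two holes, 34 x 85 x 5 mm, lying beyond the fixture's +x edge. Origin: centre of underside.
- clip_box: Bystander: loose cardboard box, 75 x 50 x 35 mm, off the fixture's -x, +y corner. Origin: centre of underside.
Things that resemble listed ones, but are neither listed nor needed, are in the scene too. What is meant by the plate is not blue or red, and is the larger of those in its own colour.

How it is judged:
On the way, in this order (a step that is already met when the one before it is completed fails the run):
1. the plate is home against both dowels and the end stop (x of plate in the frame of fixture between -0.002 and 0.002 m and y of plate in the frame of fixture between -0.002 and 0.002 m and z of plate in the frame of fixture between 0.01 and 0.014 m and angle between the x axis of plate and the x axis of fixture, either way round below 0.025 rad), for 0.2 s.
2. the hold-down arm is swung over the plate to its stop (value of joint clamp above 1.99 rad), for 0.2 s.
At the end, for the whole second after the job is handed in: The plate lies flat on the fixture, at rest, within 2 mm of touching the two dowels and the end stop and square to them within 0.025 rad; the hold-down arm is over it within 0.1 rad of its stop (joint above 1.99), at rest (all of step 1 and value of joint clamp above 1.99 rad and linear speed of plate below 0.01 m/s and velocity of joint clamp between -0.05 and 0.05 rad/s).
It fails at once if the plate is lifted off the fixture's base (more than 12 mm) (z of plate in the frame of fixture above 0.024 m).
It fails at once if a bystander is moved by more than 30 mm (distance of any of hitch_ball, hitch_pin, nut, wrench, grease_jar, strap, clip_box from where it was at the start of the episode above 0.03 m).
It also fails if it takes over 58 s, if anything falls off the work surface, if the arm or the gripper's body presses on something with over 40 N, if the wrist force passes 120 N, or if a joint passes its speed limit or range.

## Working session

There is one attempt and no reset: what is moved stays moved. The work goes in short steps, each a Python script; the robot and the scene stay as the last script left them, time stands still between calls to the robot, and variables do not carry over. Pictures are saved under pics/ and viewed, about 8 in all and at most 12, crops included, and the job is handed in when it is done.

```bash
ls; mkdir -p pics
cat > h.py <<'E'
import numpy as np, cv2
from station import ctrl
def snap(n,tag):
    p,d=ctrl.camera(n); cv2.imwrite(f'pics/{tag}.png',p[:,:,::-1]); np.save(f'pics/{tag}.npy',d); return p,d
def cam(n):
    m=ctrl.camera_model(n); R=cv2.Rodrigues(np.array(m['rvec'],float))[0]
    return np.array(m['camera_matrix'],float),np.array(m['distortion'],float),R,np.array(m['tvec'],float).ravel()
def px2w(n,uv,z):
    K,D,R,t=cam(n); uv=np.array(uv,float).reshape(-1,1,2)
    r=cv2.undistortPoints(uv,K,D).reshape(-1,2); r=np.c_[r,np.ones(len(r))]@R
    c=-R.T@t; return c+r*((z-c[2])/r[:,2])[:,None]
def w2px(n,P):
    m=ctrl.camera_model(n);K,D,R,t=cam(n)
    return cv2.projectPoints(np.array(P,float).reshape(-1,3),np.array(m['rvec'],float),t,K,D)[0].reshape(-1,2)
E
python3 - <<'E'
from h import *
for n in('top','side'):
    p,d=snap(n,n+'0'); K,D,R,t=cam(n); print(n,K[0,0],-R.T@t,R[2])
a=cv2.imread('pics/top0.png'); b=cv2.imread('pics/side0.png')
cv2.imwrite('pics/top0b.png',cv2.resize(a,(800,600),interpolation=cv2.INTER_CUBIC))
print(ctrl.sense())
E
```

```text
pics
top 474.50043729319225 [0.4439444  0.05298874 0.8925054 ] [ 0.16478628 -0.00105073 -0.98632874]
side 412.6467318620489 [0.32650007 0.71956861 0.67891963] [ 0.29999342 -0.71581876 -0.63056122]
{'time': 0.1, 'qpos': array([ 1.08111075,  0.38414039,  0.01636398,  1.37103383, -0.00634128,
        1.38819544, -0.04648278]), 'qd': array([-8.82784388e-05, -7.92709886e-04,  1.02333030e-03, -3.08718377e-03,
        4.52408307e-04,  1.23735693e-04, -5.31056592e-04]), 'tau': array([ 3.97810145e-03, -6.29126143e+01,  8.47947244e-01, -3.72758102e+01,
        1.68081903e-02,  1.04675294e-02, -1.50946794e-04]), 'eef_pos': array([ 0.25859921, -0.56853735,  0.24939416]), 'eef_rot': array([ 9.77308825e-01,  2.11817642e-01, -1.72879618e-04, -8.47528179e-04]), 'ft_force': array([-0.02140442,  0.00703176, -1.03770549]), 'ft_torque': array([-0.00894319,  0.09725252, -0.00577813]), 'grip_width': 0.08552543366766818}
```

View pics/top0b.png

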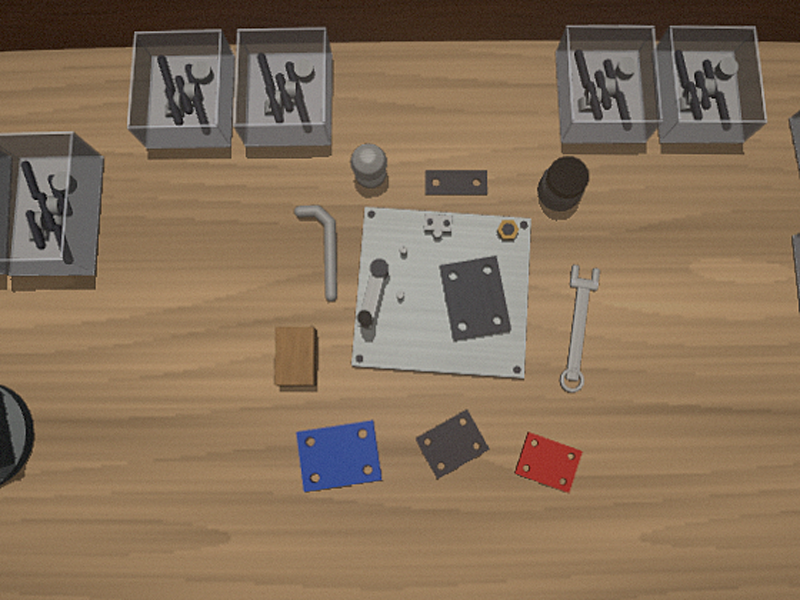

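View pics/side0.png

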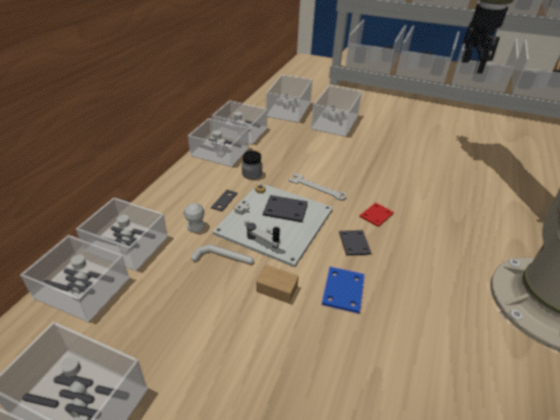

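The top view (800x600 scale) shows four candidates. The dark plate on the fixture is at (476,298). The small dark plate on the bench is at (452,444), the blue plate at (340,457) and the red one at (548,462); the dark strap is at (456,183). I choose the dark plate on the fixture, since it is the larger of the two dark ones. I'll check it in a close crop.

Run:
```python
from h import *
a=cv2.imread('pics/top0.png')[138:272,238:380]
cv2.imwrite('pics/c1.png',cv2.resize(a,None,fx=4.4,fy=4.4,interpolation=cv2.INTER_CUBIC)); print(a.shape)
```

```text
(134, 142, 3)
```

View pics/c1.png

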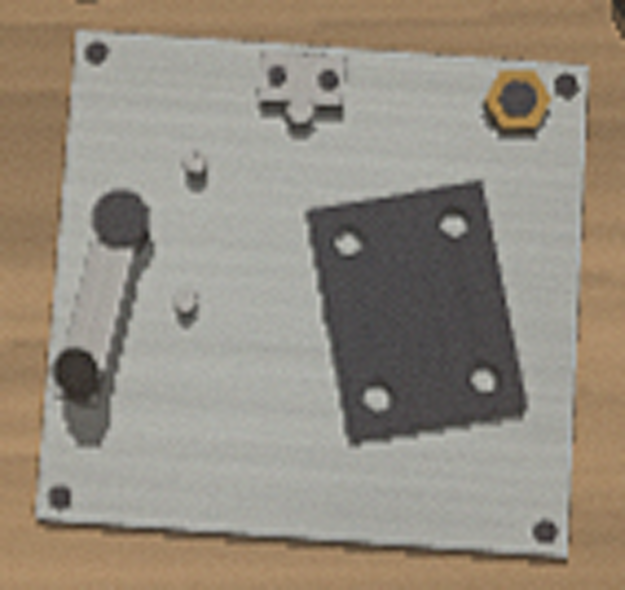

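The crop confirms the plate: four holes, corners at crop (308,212), (482,182), (525,408) and (352,440). The dowels are at (195,157) and (185,297), the stop pin at (300,112), the hub at (121,218) and the knob at (77,372).

```bash
cat > fit.py <<'E'
from h import *
from scipy.spatial.transform import Rotation as Ro
def kab(A,B):
    A=np.array(A,float)[:,:2];B=np.array(B)[:,:2];a=A-A.mean(0);b=B-B.mean(0)
    th=np.arctan2((a[:,0]*b[:,1]-a[:,1]*b[:,0]).sum(),(a*b).sum())
    R=np.array([[np.cos(th),-np.sin(th)],[np.sin(th),np.cos(th)]]); t=B.mean(0)-R@A.mean(0)
    return th,t,(A@R.T+t-B)
E
python3 - <<'E'
from fit import *
f=lambda q:(np.array(q,float)+.5)/4.4-.5+[238,138]
W=lambda q,z:px2w('top',f(q),z)
c=W([(78,32),(587,66),(567,550),(40,516)],.012)
d=W([(195,157),(185,297),(300,112)],.028); h=W([(121,218)],.047)
A=np.array([(90,100),(90,-125),(-125,-125),(-125,100),(30,43),(-30,43),(56,0),(0,72)])/1000
th,t,r=kab(A,np.r_[c,d,h]); print('fix',th,t,'\n',(r*1000).round(1))
p=W([(308,212),(482,182),(525,408),(352,440)],.022)
B=np.array([(50,38),(50,-38),(-50,-38),(-50,38)])/1000
ph,q,r=kab(B,p);print('plate',ph,q,(r*1000).round(1))
R=np.array([[np.cos(th),-np.sin(th)],[np.sin(th),np.cos(th)]])
print('plate in fix',(q-t)@R*1000,np.degrees(ph-th))
k=(W([(77,372)],.078)[0,:2]-t)@R*1000;print('knob',k,np.hypot(*(k-[0,72])),np.degrees(np.arctan2(k[1]-72,k[0]))%360-150)
print('nut',(W([(518,100)],.024)[0,:2]-t)@R*1000)
E
```

```text
fix -0.07853568907621286 [0.6253106  0.01946875] 
 [[ 1.5  0.9]
 [ 1.8 -0.7]
 [-1.9 -0.9]
 [-1.1  1.7]
 [-1.8 -0.4]
 [-1.1 -0.4]
 [ 1.5 -0.2]
 [ 1.   0.2]]
plate 0.16268219217951094 [ 0.59445924 -0.03284755] [[ 0.5  0.3]
 [ 0.5  0.1]
 [-0.6 -1.2]
 [-0.3  0.8]]
plate in fix [-26.65178657 -54.57548488] 13.820766539040823
knob [-70.70684446  82.49989807] 71.48220557172591 21.553359493067546
nut [ 67.26195874 -93.27315768]
```

```bash
cat >> fit.py <<'E'
TH=-0.0785; T=np.array([.6253,.0195])
RF=np.array([[np.cos(TH),-np.sin(TH)],[np.sin(TH),np.cos(TH)]])
F=lambda x,y,z:np.r_[RF@np.array([x,y])/1000+T,z]     # fixture mm -> world
Q=lambda a:np.array([np.cos(a/2),np.sin(a/2),0,0])
def fx(): s=ctrl.sense(); f=np.array(s['ft_force']); return np.r_[f[:2]@RF,f[2]]   # force in fixture axes
def tcp(): p=ctrl.sense()['eef_pos']; return np.r_[((p[:2]-T)@RF)*1000,p[2]*1000]
def step_until(d,n,lim,rate=.03):
    "steps of d (fixture mm xyz) until |force change| along d > lim"
    d=np.array(d,float); u=d/np.linalg.norm(d); f0=fx(); P=np.array(ctrl.sense()['eef_pos'])
    for i in range(n):
        P=P+np.r_[RF@d[:2],d[2]]/1000; ctrl.line_to(P,rate=rate); df=fx()-f0
        if -df@u>lim: break
    print('steps',i+1,'df',df.round(1),'tcp',tcp().round(1),'t',round(ctrl.sense()['time'],2)); return df
E
python3 - <<'E'
from fit import *
q=[.5945,-.0329]; a=.1627
ctrl.move_to([*q,.12],Q(a)); ctrl.line_to([*q,.045],rate=.15)
print(ctrl.sense()['time'],fx())
step_until([0,0,-2],14,4)
E
```

```text
3.05 [0.86406336 0.61655477 0.16196863]
steps 14 df [-1.7 -1.3  2.8] tcp [-25.8 -54.7  18. ] t 6.55
```

Run:
```python
from fit import *
q=[.5945,-.0329]
ctrl.line_to([*q,.0205],rate=.05); print(fx(),tcp())
ctrl.gripper_to(.07,20); s=ctrl.sense(); print(s['time'],s['grip_width'],fx(),tcp())
p,d=snap('top','g1'); cv2.imwrite('pics/g1c.png',cv2.resize(p[120:280,220:400,::-1],None,fx=3.3,fy=3.3,interpolation=cv2.INTER_CUBIC))
```

```text
[ 0.57794419  0.25180942 -0.54106921] [-26.62426924 -54.64395934  20.54174361]
7.0583 0.0751488539136153 [-2.44807504 -1.24833865  9.08965737] [-25.72436444 -54.56194369  21.79297142]
```

View pics/g1c.png

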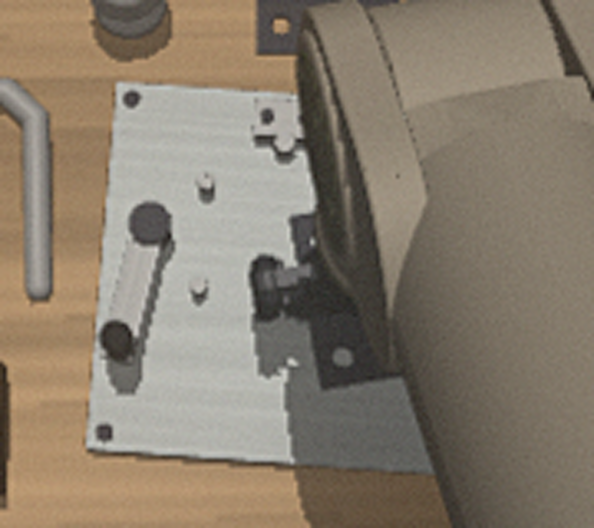

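The top view shows the fingers on either side of the plate, and the width of 75 mm fits the 76 mm plate. I'll ease off the base, then slide it towards home.

Run:
```python
from fit import *
P=ctrl.sense()['eef_pos']; ctrl.line_to([.5945,-.0329,.0222],rate=.05); print(fx(),tcp())
ctrl.line_to(F(-8,-12,.0222),Q(TH),rate=.05); print(fx(),tcp(),ctrl.sense()['time'],ctrl.sense()['grip_width'])
step_until([0,1.5,0],12,9)
step_until([1.5,0,0],12,9)
print(fx(),ctrl.sense()['grip_width'])
```

```text
[-2.19305884 -0.08001374  0.75889869] [-27.10117935 -54.77275386  21.86485983]
[ 0.78260469 -1.41826248 -2.61647113] [ -8.09738311 -12.1379451   21.89880266] 8.4417 0.07499227807762704
steps 11 df [ -3.4 -10.7   5.7] tcp [-8.2  0.5 22. ] t 11.19
steps 7 df [-10.9   7.2   6. ] tcp [-0.2  0.3 21.9] t 12.97
[-13.55019231  -4.91523497   9.05447934] 0.07508611830307257
```

Run:
```python
from fit import *
step_until([0,.5,0],4,4)
ctrl.gripper_to(.082); print(tcp(),fx(),ctrl.sense()['grip_width'])
P=ctrl.sense()['eef_pos']; ctrl.line_to([P[0],P[1],.13],rate=.15)
ctrl.gripper_to(0.0)
ctrl.line_to(F(-80,-150,.16),rate=.25)
p,d=snap('top','h1'); cv2.imwrite('pics/h1c.png',cv2.resize(p[130:280,230:385,::-1],None,fx=4,fy=4,interpolation=cv2.INTER_CUBIC)); print(ctrl.sense()['time'])
```

```text
steps 4 df [ 8.8 -3.8 -5.5] tcp [-0.8  0.4 21.9] t 13.97
[ 0.15709413  3.25777602 22.2546664 ] [-0.36020619 -0.65621237  0.91139788] 0.08247130242557352
16.725
```

View pics/h1c.png

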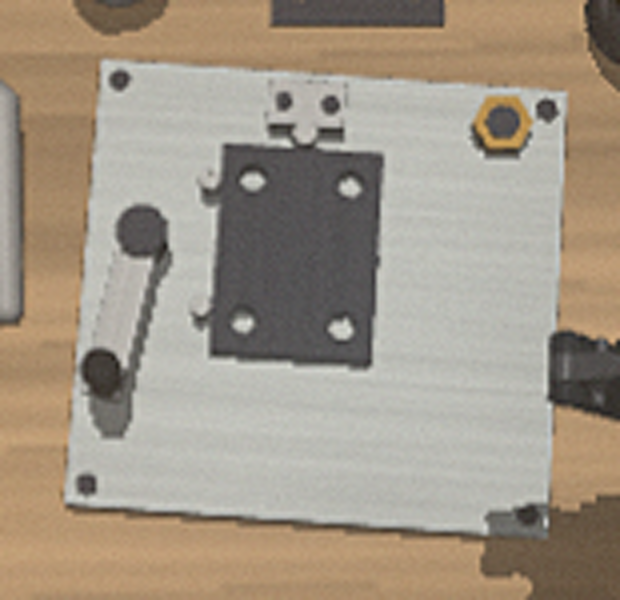

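The plate appears home: it touches the stop pin at crop (305,140) and both dowels at (210,188) and (200,315). I'll seat it firmly with shut-finger pushes, first in +y, then in +x.

Run:
```python
from fit import *
ctrl.line_to(F(0,-66,.08),rate=.25); ctrl.line_to(F(0,-66,.035),rate=.12); print(fx(),ctrl.sense()['grip_width'])
step_until([0,1.5,0],14,10)
P=tcp(); ctrl.line_to(F(0,-66,.035),rate=.1); ctrl.line_to(F(0,-66,.06),rate=.2)
ctrl.line_to(F(-72,0,.06),rate=.25); ctrl.line_to(F(-72,0,.035),rate=.12)
step_until([1.5,0,0],14,10)
ctrl.line_to(F(-72,0,.035),rate=.1); ctrl.line_to(F(-72,-10,.12),rate=.2); print(ctrl.sense()['time'])
```

```text
[ 0.04120966 -0.40733396  0.47795592] 0.0004802716641079256
steps 14 df [-0.6  0.7 -0.6] tcp [  0.1 -45.5  35.7] t 21.47
steps 10 df [-15.1  -0.5  11. ] tcp [-60.7  -0.8  33.5] t 25.49
26.3667
```

Run:
```python
from fit import *
ctrl.line_to(F(-72,-60,.08),rate=.25);ctrl.line_to(F(0,-60,.08),rate=.25); ctrl.line_to(F(0,-60,.0345),rate=.15); ctrl.line_to(F(0,-49,.0345),rate=.06)
step_until([0,1,0],12,10)
ctrl.line_to(F(0,-60,.035),rate=.1); ctrl.line_to(F(0,-60,.1),rate=.2); ctrl.line_to(F(-80,-130,.16),rate=.25)
p,d=snap('top','h2'); cv2.imwrite('pics/h2c.png',cv2.resize(p[150:240,260:350,::-1],None,fx=6.6,fy=6.6,interpolation=cv2.INTER_CUBIC)); print(ctrl.sense()['time'])
```

```text
steps 8 df [ -0.8 -10.6   2.4] tcp [  0.  -43.9  35. ] t 30.0
31.5167
```

View pics/h2c.png

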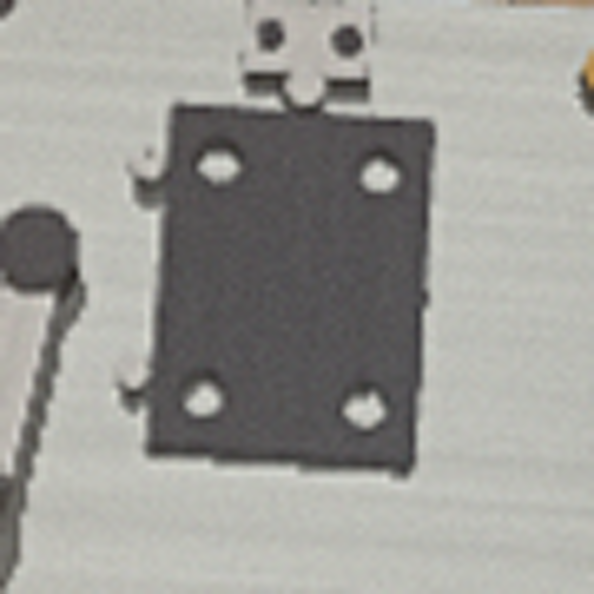

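The plate is home against all three: the contact at y = −43.9 came after none was felt at −45.5, and the x face is at −49.7. Next is the clamp, caging the knob in half-open jaws and following the arc.

Run:
```python
from fit import *
def pose(deg,z=.064,r=70):
    p=np.radians(deg); return F(r*np.cos(p),72+r*np.sin(p),z),Q(TH+p-np.pi)
print([ctrl.solve_ik(*pose(d)) is not None for d in (171,220,250,278)])
ctrl.gripper_to(.032)
P,q=pose(171.5,.13); ctrl.move_to(P,q); ctrl.line_to(pose(171.5)[0],rate=.15); f0=fx(); print(tcp(),f0,ctrl.sense()['time'])
for d in range(179,263,6):
    ctrl.line_to(*pose(d),rate=.07)
    df=fx()-f0
    if np.linalg.norm(df)>20: break
print(d,df,ctrl.sense()['time'])
```

```text
[True, True, True, True]
[-68.63456933  81.53753335  64.58550021] [ 0.26731046  0.1535068  -0.94528257] 33.3833
257 [-0.237581   -0.55424092  1.39481122] 37.025
```

Run:
```python
from fit import *
def pose(deg,z=.064,r=70):
    p=np.radians(deg); return F(r*np.cos(p),72+r*np.sin(p),z),Q(TH+p-np.pi)
for d in np.arange(259,284,1.5):
    ctrl.line_to(*pose(d),rate=.05); f=fx(); print(d,f.round(1))
    if f[0]<-8: break
ctrl.line_to(pose(d-4)[0],rate=.05); print(tcp(),fx())
ctrl.line_to(pose(d-4,.15)[0],rate=.2); ctrl.line_to(F(-80,-130,.17),rate=.25)
p,_=snap('top','k1'); cv2.imwrite('pics/k1c.png',cv2.resize(p[130:280,230:385,::-1],None,fx=4,fy=4,interpolation=cv2.INTER_CUBIC)); print(ctrl.sense()['time'])
```

```text
259.0 [-0.4  0.   0.2]
260.5 [-1.6  0.2 -0.2]
262.0 [-1.1 -0.   0.6]
263.5 [-0.4 -0.5  0.4]
265.0 [-0.5 -0.2  0.1]
266.5 [-0.1 -0.1 -0.1]
268.0 [-0.5  0.  -0.6]
269.5 [0.5 0.2 0.4]
271.0 [-1.2  0.5  0.3]
272.5 [-0.1  0.1  0.3]
274.0 [-0.3 -0.1 -0.6]
275.5 [ 0.  -0.1 -0.5]
277.0 [-7.5 -0.8  3.7]
278.5 [-14.2  -0.8   9.7]
[ 5.80795361  2.13536134 64.23782544] [ 0.01772965 -0.2169063   0.52165294]
42.1917
```

View pics/k1c.png

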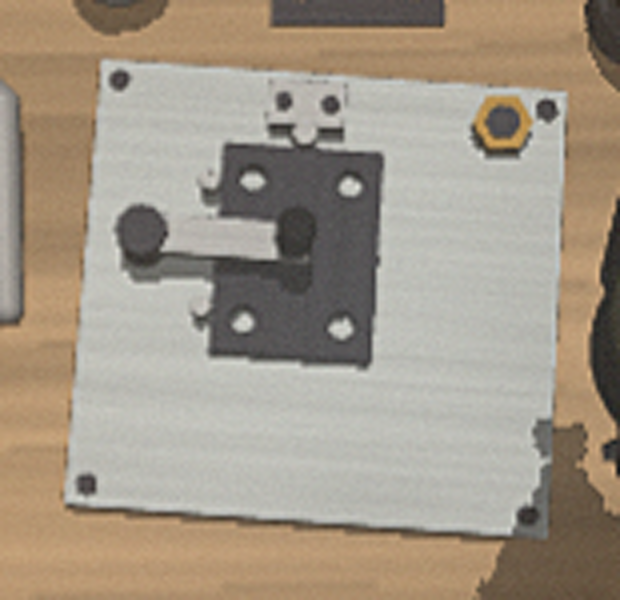

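The arm lies over the plate: hub at crop (141,232), knob at (296,230). I'll check the numbers, then hand in.

Run:
```python
from fit import *
f=lambda q:(np.array(q,float)+.5)/4-.5+[230,130]
fr=lambda q,z:(px2w('top',f(q),z)[:,:2]-T)@RF*1000
k=fr([(296,230)],.078)[0]; h=fr([(141,232)],.047)[0]
ang=np.degrees(np.arctan2(*(k-h)[::-1]))%360; print('knob',k,'hub',h,'arm',ang)
print('plate',fr([(222,144),(383,154),(370,366),(211,355)],.022).round(1))
if np.radians(ang-150)>2.02: ctrl.hand_in(); print('handed in',ctrl.sense()['time'])
```

```text
knob [-3.05536545  2.34300819] hub [-1.84410842 72.09479797] arm 269.0051446532875
plate [[ 48.5  38.6]
 [ 48.8 -37.6]
 [-52.7 -37. ]
 [-52.5  36.9]]
the job is handed in; nothing more can be done
the job is handed in; nothing more can be done
```

The plate is home against both dowels and the end stop, the hold-down arm is swung to its stop and released, and the job is handed in. It took about 42 s of the 58 s allowed.

- **Plate:** I gripped it lightly across its width and slid it along the base to the dowels and stop. Then I seated it with shut-finger pushes of about 10 to 15 N. The +x push stopped with the −x edge at −49.7 mm, against −50 mm when home. The first +y push felt no contact because I stopped it short. Repeated further, it met firm resistance.
- **Clamp:** I swung the arm with the knob caged between the jaws until a 14 N reaction showed it was at its stop. The last picture puts it at 269°, about 2.08 rad, against the 1.99 rad needed.

**Checks that disagreed:** the last picture put the plate about 2 mm towards −x of home. The fixed hub read 1.8 mm off the same way, so I took this as camera calibration error and relied on the contact forces. One plate corner also read about 1.5 mm different in y from the other on that edge, which is reading error at that resolution. I did not measure the bystanders again; the nut looked unmoved in the last picture, and nothing was felt touching the others.

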